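Sort sprung capping heads by stiffness

TASK

The three sprung capping heads standing on the steel plate look alike, but some have a soft spring and some a stiff one. One head at a time, press it down well into its spring against the plate to feel it, then carry it to its tray and set it down gently, standing upright, before you press the next: stiff heads go in the square tray, soft ones in the round tray. Leave the dropper bottle, the loose cap and the steel cup where they are.

Things in the scene. Friction and masses are not known exactly. Their poses are not given: they have to be found in the camera images.
- head_a_mid (a point): sprung capping head, steel, 80 mm tall, 0.1 kg; point on its axis 40 mm above its underside, z up along it. From below: black foot disc 44 mm wide, 6 mm high, on a sprung stem; collar 44 mm wide at 16-22 mm; barrel 30 mm wide at 22-64 mm (grasp here, fingertips may rest on the collar); stud 10 mm wide to 80 mm
- head_b_mid (a point): sprung capping head, same shape, size and point as head_a; pushed down by the barrel, any head's foot gives up to 10 mm and then stops dead; it starts to give at 2 N; pushed in 6 mm, a soft one resists with 4 N, a stiff one with 10 N; press at least half the travel
- head_c_mid (a point): sprung capping head, same shape, size and point as head_a; the three look alike, and there may be one or two of either kind: only pressing tells
- plate: fixed flat steel plate, 80 mm (its x) by 220 mm (its y) by 8 mm thick, origin at the centre of its underside, so its top is 8 mm above the origin. The heads stand in a row along its y axis, about 75 mm apart.
- square_tray: fixed square grey tray for stiff heads, 148 x 148 mm outside, 140 x 140 mm inside, rim 22 mm high, floor 4 mm thick; origin at the centre of its underside, x and y along its sides. Room for three heads side by side.
- round_tray: fixed round grey tray for soft heads, 150 mm wide outside, 140 mm inside, rim 22 mm high, floor 4 mm thick; origin at the centre of its underside. Room for three heads side by side.
- dropper_mid (a point): small white dropper bottle with black top, 21 mm wide, 66 mm tall; point half-way up; leave it where it is (it may shift less than 30 mm)
- gold_cap_mid (a point): loose dull-gold screw cap, 47 mm wide, 19 mm tall; point half-way up; leave it where it is (it may shift less than 30 mm)
- cup_mid (a point): steel measuring cup, 65 mm wide, 66 mm tall; point half-way up; leave it where it is (it may shift less than 30 mm)
Things that resemble listed ones, but are neither listed nor needed, are in the scene too. What is shaped like the part that bears head_c_mid but purple or turquoise is not meant.

How it is judged:
On the way, in this order (a step that is already met when the one before it is completed fails the run):
1. a first head is pressed down on the plate with more than 3 N (contact force between any of head_a, head_b, head_c and plate above 3 N), for 0.1 s.
2. one head stands upright and released in the right tray (the unseen spring inside sits above 40 mm in a stiff head, lower in a soft one) (((z of head_a_spring in the frame of head_a above 0.04 m and horizontal distance between head_a_mid and square_tray below 0.08 m and z of head_a_mid in the frame of square_tray below 0.052 m and angle between head_a_mid's own z axis and vertical below 0.2 rad and contact force between the fingers and head_a below 0.1 N) or (z of head_a_spring in the frame of head_a below 0.04 m and horizontal distance between head_a_mid and round_tray below 0.056 m and z of head_a_mid in the frame of round_tray below 0.052 m and angle between head_a_mid's own z axis and vertical below 0.2 rad and contact force between the fingers and head_a below 0.1 N) or (z of head_b_spring in the frame of head_b above 0.04 m and horizontal distance between head_b_mid and square_tray below 0.08 m and z of head_b_mid in the frame of square_tray below 0.052 m and angle between head_b_mid's own z axis and vertical below 0.2 rad and contact force between the fingers and head_b below 0.1 N) or (z of head_b_spring in the frame of head_b below 0.04 m and horizontal distance between head_b_mid and round_tray below 0.056 m and z of head_b_mid in the frame of round_tray below 0.052 m and angle between head_b_mid's own z axis and vertical below 0.2 rad and contact force between the fingers and head_b below 0.1 N) or (z of head_c_spring in the frame of head_c above 0.04 m and horizontal distance between head_c_mid and square_tray below 0.08 m and z of head_c_mid in the frame of square_tray below 0.052 m and angle between head_c_mid's own z axis and vertical below 0.2 rad and contact force between the fingers and head_c below 0.1 N) or (z of head_c_spring in the frame of head_c below 0.04 m and horizontal distance between head_c_mid and round_tray below 0.056 m and z of head_c_mid in the frame of round_tray below 0.052 m and angle between head_c_mid's own z axis and vertical below 0.2 rad and contact force between the fingers and head_c below 0.1 N))), for 0.1 s.
3. with one head sorted, another is pressed on the plate with more than 3 N (((z of head_a_spring in the frame of head_a above 0.04 m and horizontal distance between head_a_mid and square_tray below 0.08 m and z of head_a_mid in the frame of square_tray below 0.052 m and angle between head_a_mid's own z axis and vertical below 0.2 rad and contact force between the fingers and head_a below 0.1 N) or (z of head_a_spring in the frame of head_a below 0.04 m and horizontal distance between head_a_mid and round_tray below 0.056 m and z of head_a_mid in the frame of round_tray below 0.052 m and angle between head_a_mid's own z axis and vertical below 0.2 rad and contact force between the fingers and head_a below 0.1 N) or (z of head_b_spring in the frame of head_b above 0.04 m and horizontal distance between head_b_mid and square_tray below 0.08 m and z of head_b_mid in the frame of square_tray below 0.052 m and angle between head_b_mid's own z axis and vertical below 0.2 rad and contact force between the fingers and head_b below 0.1 N) or (z of head_b_spring in the frame of head_b below 0.04 m and horizontal distance between head_b_mid and round_tray below 0.056 m and z of head_b_mid in the frame of round_tray below 0.052 m and angle between head_b_mid's own z axis and vertical below 0.2 rad and contact force between the fingers and head_b below 0.1 N) or (z of head_c_spring in the frame of head_c above 0.04 m and horizontal distance between head_c_mid and square_tray below 0.08 m and z of head_c_mid in the frame of square_tray below 0.052 m and angle between head_c_mid's own z axis and vertical below 0.2 rad and contact force between the fingers and head_c below 0.1 N) or (z of head_c_spring in the frame of head_c below 0.04 m and horizontal distance between head_c_mid and round_tray below 0.056 m and z of head_c_mid in the frame of round_tray below 0.052 m and angle between head_c_mid's own z axis and vertical below 0.2 rad and contact force between the fingers and head_c below 0.1 N)) and contact force between any of head_a, head_b, head_c and plate above 3 N), for 0.1 s.
4. two heads stand upright and released in their right trays (((z of head_a_spring in the frame of head_a above 0.04 m and horizontal distance between head_a_mid and square_tray below 0.08 m and z of head_a_mid in the frame of square_tray below 0.052 m and angle between head_a_mid's own z axis and vertical below 0.2 rad and contact force between the fingers and head_a below 0.1 N) or (z of head_a_spring in the frame of head_a below 0.04 m and horizontal distance between head_a_mid and round_tray below 0.056 m and z of head_a_mid in the frame of round_tray below 0.052 m and angle between head_a_mid's own z axis and vertical below 0.2 rad and contact force between the fingers and head_a below 0.1 N) or (z of head_b_spring in the frame of head_b above 0.04 m and horizontal distance between head_b_mid and square_tray below 0.08 m and z of head_b_mid in the frame of square_tray below 0.052 m and angle between head_b_mid's own z axis and vertical below 0.2 rad and contact force between the fingers and head_b below 0.1 N) or (z of head_b_spring in the frame of head_b below 0.04 m and horizontal distance between head_b_mid and round_tray below 0.056 m and z of head_b_mid in the frame of round_tray below 0.052 m and angle between head_b_mid's own z axis and vertical below 0.2 rad and contact force between the fingers and head_b below 0.1 N)) and ((z of head_b_spring in the frame of head_b above 0.04 m and horizontal distance between head_b_mid and square_tray below 0.08 m and z of head_b_mid in the frame of square_tray below 0.052 m and angle between head_b_mid's own z axis and vertical below 0.2 rad and contact force between the fingers and head_b below 0.1 N) or (z of head_b_spring in the frame of head_b below 0.04 m and horizontal distance between head_b_mid and round_tray below 0.056 m and z of head_b_mid in the frame of round_tray below 0.052 m and angle between head_b_mid's own z axis and vertical below 0.2 rad and contact force between the fingers and head_b below 0.1 N) or (z of head_c_spring in the frame of head_c above 0.04 m and horizontal distance between head_c_mid and square_tray below 0.08 m and z of head_c_mid in the frame of square_tray below 0.052 m and angle between head_c_mid's own z axis and vertical below 0.2 rad and contact force between the fingers and head_c below 0.1 N) or (z of head_c_spring in the frame of head_c below 0.04 m and horizontal distance between head_c_mid and round_tray below 0.056 m and z of head_c_mid in the frame of round_tray below 0.052 m and angle between head_c_mid's own z axis and vertical below 0.2 rad and contact force between the fingers and head_c below 0.1 N)) and ((z of head_a_spring in the frame of head_a above 0.04 m and horizontal distance between head_a_mid and square_tray below 0.08 m and z of head_a_mid in the frame of square_tray below 0.052 m and angle between head_a_mid's own z axis and vertical below 0.2 rad and contact force between the fingers and head_a below 0.1 N) or (z of head_a_spring in the frame of head_a below 0.04 m and horizontal distance between head_a_mid and round_tray below 0.056 m and z of head_a_mid in the frame of round_tray below 0.052 m and angle between head_a_mid's own z axis and vertical below 0.2 rad and contact force between the fingers and head_a below 0.1 N) or (z of head_c_spring in the frame of head_c above 0.04 m and horizontal distance between head_c_mid and square_tray below 0.08 m and z of head_c_mid in the frame of square_tray below 0.052 m and angle between head_c_mid's own z axis and vertical below 0.2 rad and contact force between the fingers and head_c below 0.1 N) or (z of head_c_spring in the frame of head_c below 0.04 m and horizontal distance between head_c_mid and round_tray below 0.056 m and z of head_c_mid in the frame of round_tray below 0.052 m and angle between head_c_mid's own z axis and vertical below 0.2 rad and contact force between the fingers and head_c below 0.1 N))), for 0.1 s.
5. with two heads sorted, the last is pressed on the plate with more than 3 N (all of step 4 and contact force between any of head_a, head_b, head_c and plate above 3 N), for 0.1 s.
At the end, for the whole second after the job is handed in: All heads stand released and at rest on a tray floor (mid point 34 to 52 mm above its underside), upright within 0.2 rad: stiff ones in the square tray, within 56 mm of its centre along each side; soft ones within 56 mm of the round tray's centre (((z of head_a_spring in the frame of head_a above 0.04 m and z of head_a_mid in the frame of square_tray between 0.034 and 0.052 m and x of head_a_mid in the frame of square_tray between -0.056 and 0.056 m and y of head_a_mid in the frame of square_tray between -0.056 and 0.056 m) or (z of head_a_spring in the frame of head_a below 0.04 m and z of head_a_mid in the frame of round_tray between 0.034 and 0.052 m and horizontal distance between head_a_mid and round_tray below 0.056 m)) and angle between each of head_a_mid, head_b_mid, head_c_mid's own z axis and vertical below 0.2 rad and contact force between the fingers and head_a below 0.1 N and linear speed of each of head_a, head_b, head_c below 0.03 m/s and ((z of head_b_spring in the frame of head_b above 0.04 m and z of head_b_mid in the frame of square_tray between 0.034 and 0.052 m and x of head_b_mid in the frame of square_tray between -0.056 and 0.056 m and y of head_b_mid in the frame of square_tray between -0.056 and 0.056 m) or (z of head_b_spring in the frame of head_b below 0.04 m and z of head_b_mid in the frame of round_tray between 0.034 and 0.052 m and horizontal distance between head_b_mid and round_tray below 0.056 m)) and contact force between the fingers and head_b below 0.1 N and ((z of head_c_spring in the frame of head_c above 0.04 m and z of head_c_mid in the frame of square_tray between 0.034 and 0.052 m and x of head_c_mid in the frame of square_tray between -0.056 and 0.056 m and y of head_c_mid in the frame of square_tray between -0.056 and 0.056 m) or (z of head_c_spring in the frame of head_c below 0.04 m and z of head_c_mid in the frame of round_tray between 0.034 and 0.052 m and horizontal distance between head_c_mid and round_tray below 0.056 m)) and contact force between the fingers and head_c below 0.1 N); the robot touches nothing.
It fails at once if a head is dropped, thrown or knocked (moves faster than 0.5 m/s while the fingers do not touch it) ((linear speed of head_a above 0.5 m/s and contact force between the fingers and head_a below 0.1 N) or (linear speed of head_b above 0.5 m/s and contact force between the fingers and head_b below 0.1 N) or (linear speed of head_c above 0.5 m/s and contact force between the fingers and head_c below 0.1 N)).
It fails at once if the dropper bottle, the loose cap or the cup is moved 30 mm or more (distance of any of dropper_mid, gold_cap_mid, cup_mid from where it was at the start of the episode above 0.03 m).
It also fails if it takes over 64 s, if anything falls off the work surface, if the arm or the gripper's body presses on something with over 40 N, if the wrist force passes 120 N, or if a joint passes its speed limit or range.

ROBOT

A 7-joint arm with a two-finger parallel gripper is mounted at the origin on a cart in front of the work surface, level with it; the furniture and walls round the work are solid. World frame = base frame: x ahead of the robot, y to its left, z up, the work surface at z = 0. Lengths are in m, angles in rad, forces in N, time in s.
With the tool pointing down it reaches from about 0.425 to 0.875 m from the base axis. Payload 4.7 kg.
Tool frame: the origin (TCP) lies at the very end of the fingers, on their centre line; the grasp point (between the pads) lies 19 mm behind it; z points along the fingers, y is the line along which they close (so a half turn about z gives the same grasp; the last joint's range is limited). The gripper opens to 85 mm and grips with 20 to 120 N. Pads are 22 mm wide; open, the fingers measure 114 mm over their backs; the gripper's body (76 mm by 85 mm) begins 54 mm behind the grasp point. The pads swing forward as they close: fully open they stand 13 mm farther back than shut.
Start: joints at [-1.25, 0.321, -0.07, 1.45, 0.023, 1.371, -0.057], TCP at [0.196, 0.62, 0.231] pointing down, gripper open.
Joint ranges: [-2.86, 2.86], [-0.3, 2.09], [-1.38, 1.24], [0.06, 2.45], [-1.56, 4.7], [0.09, 2.05], [-2.69, 2.69]. Speed limits (rad/s): [2.57, 2.57, 3.14, 3.14, 3.14, 3.14, 3.14].

INTERFACE

Orientations are given as a 3x3 rotation matrix whose columns are the frame's x, y, z axes.
In Python, from plant import get_state, camera, job, models gives the robot as it stands.
- The arm moves only by the tool move_arm, never from a script. Its argument "moves" is a list that holds one entry, the list of rows, each a list of 7 numbers: the shift along the tool's x, y, z scaled (see below), then the turn, a rotation vector about the tool's x, y, z scaled (see below), then the closure in counts, from 0 (fully open) to 255 (shut). In form: [[[tx, ty, tz, rx, ry, rz, gripper], ...]]. A call has exactly 8 rows; each row is the pose to reach, as a shift and turn from the pose commanded when the call began, along the tool's axes at that moment, turning the shorter way round; what a row does not reach only later rows make up. The controller multiplies each number of a shift by 300 mm and each number of a turn by pi rad. A row lasts 1/10 s, in which the tool goes at most 50 mm and 8.59 degrees, less where a joint would pass 70% of its speed; a pose out of reach is approached as far as the arm can. A call with a number of a shift or a turn outside -1 to 1 is refused whole. A call with a gripper value outside its range is refused whole. The fingers move at their own pace and stop on an object; "grip_force" is the grip in N (left out, the last holds). Time passes only in rows, so rows that repeat a pose let the fingers close, or fill a call up. It gives the time, the measured TCP pose, the force, the opening and the grip force at its end, in the units of the state.
- get_state(): the state, without advancing time (a new reading comes with each control period).
- camera(name): name is "scene" or "top"; returns a dict with "pixels" (400x640x3 uint8, blue, green, red), "mtx" (3x3 intrinsics, pixels), "R" (3x3) and "t" (3): a world point X has camera coordinates R X + t. Camera axes: x right, y down, z forward; pixel columns grow to the right and rows downward; lengths in m; the calibration is good to about 2 mm. A picture is of the moment at which its call begins. There is no depth.
- job.sign_off(): hands the job in; it is judged then, once.
Trained networks look in a picture, given as the dict that the camera call returned (one of the last four; its "shot" number tells which), for a name from the list of things; names that differ only in an ending like _2 or _b are one class to them, and where a whole thing is asked for, a point or a joint stands for the part that bears it (a point fixed in the world has none). Each returns a list of dicts, best first, with "conf" (0 to 1); they miss things now and then, are a little off and sometimes report something else, mostly with a low value. They report only what shows in the picture. A call takes as long as a camera call. They do not tell look-alikes from the thing itself.
- models.outline_of(name, picture): "mask" (400x640 bool, what is visible of it).
- models.mark_of(name, picture): "at" ([x, y, z] in m, in the coordinates of the camera as it stood for that picture, good to about 4 mm: a listed point, or the origin of a listed thing).
The state is a dict: "time": time; "q": joint angles; "qvel": joint speeds; "joint_torque": joint torques, N m; "position": TCP position; "orientation": TCP orientation; "ft_force": force on the tool from outside, world axes, zero at the start; "wrist_torque": the same for the moment, N m; "gripper_width": finger opening in m; "finger_force": force on a finger pad.
Only numpy, scipy, OpenCV 4.12 (cv2) and the standard library are available. Lean on these libraries where they do the work, as an engineer would, in place of code of your own. Each camera call takes 0.05 s, during which the arm holds its last target. There are 200 camera calls.

## Working session

There is one attempt and no reset: what is moved stays moved. The work goes in short steps, Python scripts to look and compute and a tool call to move; the robot and the scene stay as the last step left them, time stands still between calls to the robot, and variables do not carry over. Pictures are saved under pics/ and viewed, at most 10 in all, crops included, and the job is handed in when it is done.

Besides the shell and the picture viewer there is one more tool, called after ">>>" as name(argument=value, ...) on one line, values as JSON. move_arm: Moves the arm, as the interface text tells. Shifts and turns lie within -1 to 1; 1 stands for 300 mm of shift or pi rad of turn. Its arguments: {"type":"object","properties":{"moves":{"type":"array"},"grip_force":{"type":"number"}},"required":["moves"]}

```bash
mkdir -p pics
cat > h.py <<'E'
import numpy as np, cv2
from plant import get_state, camera, job, models
def w(p,at): return p["R"].T@(np.array(at)-p["t"])
E
python3 - <<'E'
from h import *
s=get_state(); print(s["time"],s["position"],s["orientation"],s["ft_force"])
for c in("top","scene"):
    p=camera(c); cv2.imwrite(f"pics/{c}0.png",p["pixels"])
    for n in("head_a_mid","plate","square_tray","round_tray","dropper_mid","gold_cap_mid","cup_mid"):
        for d in models.mark_of(n,p)[:6]: 
            q=w(p,d["at"]);u=p["mtx"]@np.array(d["at"]);print(c,n,round(d["conf"],2),q.round(3),(u[:2]/u[2]).round())
E
```

```text
0.0 [0.19614647 0.61911324 0.23022647] [[-9.53336349e-01  3.01909838e-01 -5.05886815e-04]
 [ 3.01910251e-01  9.53334536e-01 -1.86073728e-03]
 [-7.94955169e-05 -1.92664090e-03 -9.99998141e-01]] [ 0.78470384 -0.09107661  0.34189718]
top head_a_mid 0.71 [0.449 0.206 0.05 ] [286. 228.]
top plate 0.79 [ 0.452  0.125 -0.001] [319. 229.]
top round_tray 0.83 [0.647 0.211 0.002] [288. 154.]
top dropper_mid 0.46 [0.498 0.298 0.033] [250. 208.]
top gold_cap_mid 0.75 [ 0.48  -0.144  0.01 ] [426. 220.]
top gold_cap_mid 0.64 [ 0.449  0.126 -0.001] [319. 230.]
top gold_cap_mid 0.44 [0.645 0.214 0.002] [287. 155.]
top cup_mid 0.7 [0.603 0.394 0.035] [213. 165.]
scene head_a_mid 0.78 [0.452 0.202 0.05 ] [301. 231.]
scene plate 0.97 [0.449 0.123 0.003] [334. 235.]
scene square_tray 0.74 [ 0.632 -0.047  0.001] [347. 170.]
scene round_tray 0.73 [ 0.642  0.206 -0.001] [255. 202.]
scene round_tray 0.73 [0.603 0.398 0.033] [179. 230.]
scene dropper_mid 0.65 [0.453 0.203 0.049] [300. 231.]
scene dropper_mid 0.62 [0.494 0.292 0.03 ] [251. 243.]
scene gold_cap_mid 0.75 [ 0.481 -0.147  0.009] [419. 184.]
scene cup_mid 0.67 [0.603 0.394 0.034] [180. 229.]
```

View pics/top0.png

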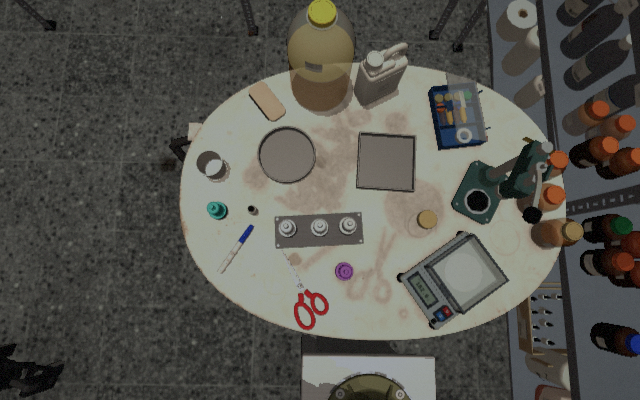

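View pics/scene0.png

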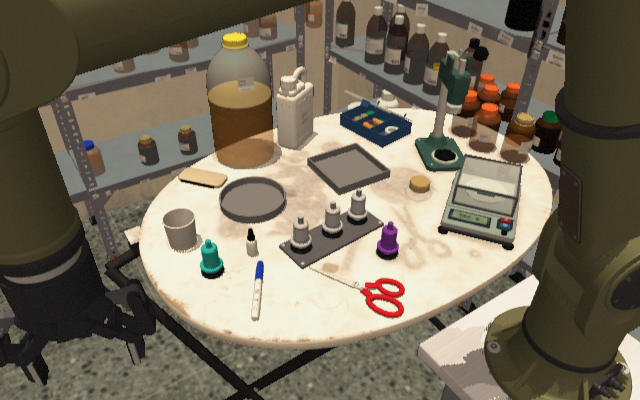

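The top view shows three heads at about (287,228), (320,227) and (348,225), with the round tray at (288,154) and the square tray at (386,162). The scene view shows the same heads at (301,231), (333,218) and (358,207), and the purple and turquoise look-alikes standing apart. Next I'll localise all three heads and the plate's angle.

Run:
```python
from h import *
P={c:camera(c) for c in("top","scene")}
for c in P:
    p=P[c]
    for n in("head_a_mid","head_b_mid","square_tray","plate"):
        for d in models.outline_of(n,p):
            m=d["mask"].astype(np.uint8); 
            k,l,st,ce=cv2.connectedComponentsWithStats(m)
            print(c,n,round(d["conf"],2),[(ce[i].round(1),st[i]) for i in range(1,k) if st[i][4]>20], cv2.minAreaRect(np.argwhere(m)[:,::-1].astype(np.float32)))
t=P["top"]["pixels"][195:260,260:380];s=P["scene"]["pixels"][180:270,270:390]
cv2.imwrite("pics/c.png",np.vstack([cv2.resize(t,None,fx=6,fy=6,interpolation=2)[:380],]))
cv2.imwrite("pics/d.png",cv2.resize(s,None,fx=6,fy=6,interpolation=2))
```

```text
top head_a_mid 0.57 [(array([287.4, 227.9]), array([279, 219,  18,  19, 273], dtype=int32))] ((287.5, 228.0), (18.0, 17.0), 90.0)
top head_b_mid 0.82 [(array([318.9, 227.5]), array([311, 219,  17,  18, 261], dtype=int32))] ((319.0, 227.5), (17.0, 16.0), 90.0)
top square_tray 0.85 [(array([386. , 161.9]), array([ 356,  132,   60,   61, 3337], dtype=int32))] ((386.23736572265625, 161.7023468017578), (59.196998596191406, 57.637535095214844), 3.5763344764709473)
top plate 0.88 [(array([319.2, 231.1]), array([ 274,  212,   90,   37, 2143], dtype=int32))] ((318.5802307128906, 230.04586791992188), (33.13139724731445, 89.40187072753906), 87.75425720214844)
scene head_a_mid 0.57 [(array([252.1, 199.8]), array([ 218,  177,   68,   47, 2579], dtype=int32))] ((251.5, 200.0), (46.0, 67.0), 90.0)
scene head_a_mid 0.56 [(array([300.5, 236.8]), array([290, 216,  22,  38, 608], dtype=int32))] ((300.5, 234.5), (37.0, 21.0), 90.0)
scene head_b_mid 0.57 [(array([331.7, 221.9]), array([322, 201,  20,  38, 560], dtype=int32))] ((331.5, 219.5), (37.0, 19.0), 90.0)
scene head_b_mid 0.26 [(array([347.9, 168.4]), array([ 307,  143,   83,   53, 2628], dtype=int32))] ((348.14031982421875, 167.90090942382812), (45.77712631225586, 75.74462890625), 70.70995330810547)
scene plate 0.65 [(array([330.9, 240.7]), array([ 279,  213,  104,   56, 1796], dtype=int32))] ((331.20001220703125, 236.4000244140625), (32.199378967285156, 102.85911560058594), 63.43495178222656)
```

View pics/c.png

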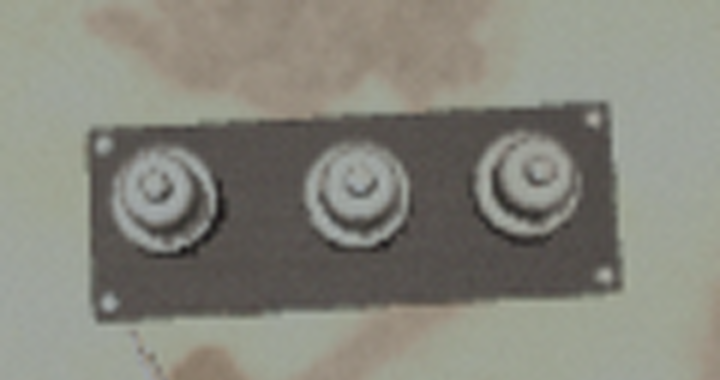

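View pics/d.png

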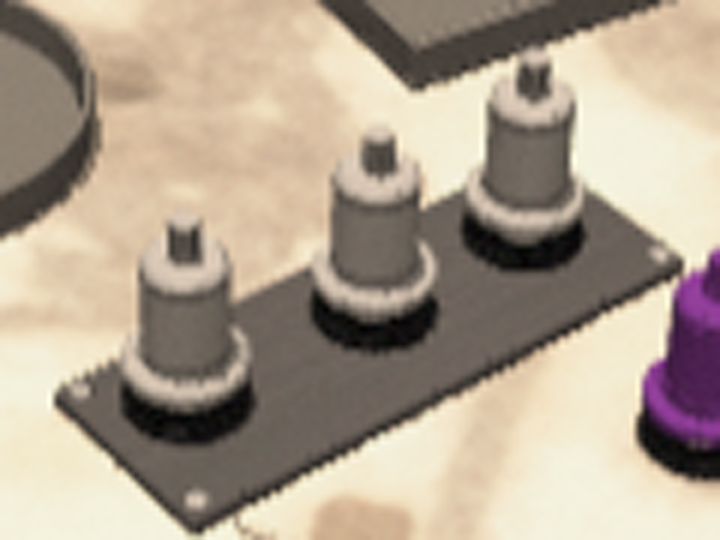

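The crops show the collar centres at roughly (287.5,228.2), (319.7,227.3) and (348,225.7) in the top view. The stud tops are at (300.8,216.3), (333.2,202) and (358.8,189.7) in the scene view.

```bash
cat >> h.py <<'E'
def onz(p,u,z):
    d=p["R"].T@np.linalg.solve(p["mtx"],[*u,1.]); c=-p["R"].T@p["t"]
    return (c+d*(z-c[2])/d[2])[:2].round(4)
E
python3 - <<'E'
from h import *
p=camera("top");s=camera("scene")
for u in[(287.5,228.2),(319.7,227.3),(348,225.7)]: print("collar",onz(p,u,.03))
for u in[(285.8,225.8),(320,225),(350.3,223.5)]: print("stud",onz(p,u,.088))
for u in[(300.8,216.3),(333.2,202),(358.8,189.7)]: print("sstud",onz(s,u,.088))
for u in[(275,216.7),(361.2,212),(363.3,243),(276.5,248.5)]: print("plate",onz(p,u,.008))
for u in[(358,134),(415,134.5),(414,190.5),(357.5,188)]: print("sq",onz(p,u,.022))
print("rt",onz(p,(287,154.5),.022))
E
```

```text
collar [0.4501 0.204 ]
collar [0.4537 0.1252]
collar [0.4588 0.0557]
stud [0.4502 0.204 ]
stud [0.4534 0.1255]
stud [0.4581 0.0557]
sstud [0.4502 0.2023]
sstud [0.4531 0.124 ]
sstud [0.4582 0.0558]
plate [0.4806 0.2378]
plate [0.4965 0.0203]
plate [0.4184 0.0152]
plate [0.4011 0.2312]
sq [0.698  0.0298]
sq [ 0.6999 -0.1183]
sq [ 0.5518 -0.1118]
sq [0.5555 0.0312]
rt [0.6392 0.2115]
```

>>> move_arm(moves=[[[-0.92, -0.8, 0, 0, 0, 0.3, 0], [-0.92, -0.8, 0, 0, 0, 0.3, 0], [-0.92, -0.8, 0, 0, 0, 0.3, 0], [-0.92, -0.8, 0, 0, 0, 0.3, 0], [-0.92, -0.8, 0, 0, 0, 0.3, 0], [-0.92, -0.8, 0, 0, 0, 0.3, 0], [-0.92, -0.8, 0, 0, 0, 0.3, 0], [-0.92, -0.8, 0, 0, 0, 0.3, 0]]], grip_force=30)

```text
time: 2.2
position: [0.3904, 0.3019, 0.2319]
orientation: [[-0.307, 0.952, 0.002], [0.952, 0.307, -0.001], [-0.001, 0.001, -1.0]]
ft_force: [-0.6, 0.2, 0.1]
gripper_width: 0.0855
finger_force: 0.0
```

```bash
cat >> h.py <<'E'
from scipy.spatial.transform import Rotation as Ro
def go(x,y,z,a=0.,pr=True):
    "scaled shift+turn from the present pose to TCP (x,y,z), tool down, tool y at angle a"
    s=get_state();R=np.array(s["orientation"]);d=R.T@(np.array([x,y,z])-s["position"])/.3
    G=np.array([[-np.sin(a),np.cos(a),0],[np.cos(a),np.sin(a),0],[0,0,-1]]).T
    G=np.column_stack([[-np.sin(a),np.cos(a),0],[np.cos(a),np.sin(a),0],[0,0,-1]])
    r=Ro.from_matrix(R.T@G).as_rotvec()/np.pi
    print("t",round(s["time"],2),"pos",np.round(s["position"],4),"q7",np.round(s["q"][6],2),"F",np.round(s["ft_force"],2),"w",round(s["gripper_width"],4),"ff",s["finger_force"]); print("go",d.round(4),r.round(4))
E
python3 -c "
from h import *
go(.45,.2035,.12)"
```

```text
t 2.2 pos [0.3904 0.3019 0.2319] q7 -0.4 F [-0.62  0.22  0.06] w 0.0855 ff 0.0
go [-0.3728  0.0877  0.3735] [0.0005 0.0003 0.0994]
```

>>> move_arm(moves=[[[-0.373, 0.088, 0.373, 0, 0, 0.1, 0], [-0.373, 0.088, 0.373, 0, 0, 0.1, 0], [-0.373, 0.088, 0.373, 0, 0, 0.1, 0], [-0.373, 0.088, 0.373, 0, 0, 0.1, 0], [-0.373, 0.088, 0.373, 0, 0, 0.1, 0], [-0.373, 0.088, 0.373, 0, 0, 0.1, 0], [-0.373, 0.088, 0.373, 0, 0, 0.1, 0], [-0.373, 0.088, 0.373, 0, 0, 0.1, 0]]])

```text
time: 3.0
position: [0.4475, 0.2115, 0.1207]
orientation: [[-0.01, 1.0, 0.002], [1.0, 0.01, 0.002], [0.002, 0.002, -1.0]]
ft_force: [-0.1, 0.2, -0.2]
gripper_width: 0.0853
finger_force: 0.0
```

```bash
python3 -c "
from h import *
go(.45,.2035,.036)"
```

```text
t 3.0 pos [0.4475 0.2115 0.1207] q7 -0.46 F [-0.14  0.2  -0.17] w 0.0853 ff 0.0
go [-0.0273  0.0074  0.2822] [ 0.0006 -0.0005  0.0032]
```

>>> move_arm(moves=[[[-0.027, 0.007, 0, 0, 0, 0.003, 0], [-0.027, 0.007, 0.1, 0, 0, 0.003, 0], [-0.027, 0.007, 0.2, 0, 0, 0.003, 0], [-0.027, 0.007, 0.2, 0, 0, 0.003, 0], [-0.027, 0.007, 0.2, 0, 0, 0.003, 0], [-0.027, 0.007, 0.2, 0, 0, 0.003, 0], [-0.027, 0.007, 0.2, 0, 0, 0.003, 0], [-0.027, 0.007, 0.2, 0, 0, 0.003, 0]]])

```text
time: 3.8
position: [0.4503, 0.2021, 0.0606]
orientation: [[0.002, 1.0, 0.002], [1.0, -0.002, 0.001], [0.001, 0.002, -1.0]]
ft_force: [-0.5, -0.5, -0.5]
gripper_width: 0.0854
finger_force: 0.0
```

```bash
python3 -c "
from h import *
go(.45,.2035,.036)
P=[camera(c) for c in('top','scene')]
cv2.imwrite('pics/e.png',np.hstack([cv2.resize(P[0]['pixels'][190:260,250:330],(400,350)),cv2.resize(P[1]['pixels'][160:260,260:360],(400,400))[:350]]))"
```

```text
t 3.8 pos [0.4503 0.2021 0.0606] q7 -0.42 F [-0.46 -0.54 -0.48] w 0.0854 ff 0.0
go [ 0.0047 -0.0012  0.0819] [ 0.0006 -0.0004 -0.0007]
```

View pics/e.png

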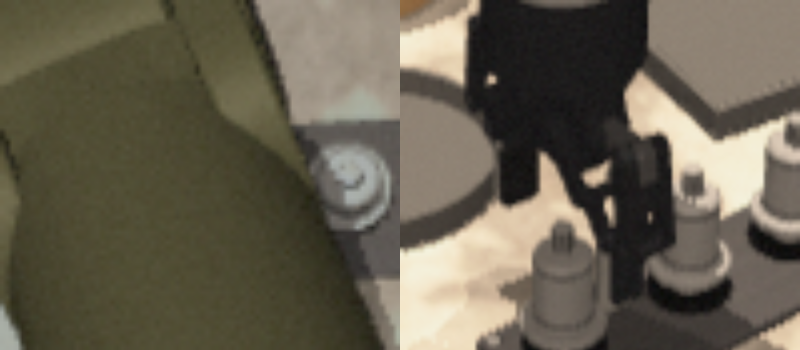

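>>> move_arm(moves=[[[0.004, 0, 0.04, 0, 0, 0, 0], [0.004, 0, 0.087, 0, 0, 0, 60], [0.004, 0, 0.087, 0, 0, 0, 120], [0.004, 0, 0.087, 0, 0, 0, 255], [0.004, 0, 0.087, 0, 0, 0, 255], [0.004, 0, 0.087, 0, 0, 0, 255], [0.004, 0, 0.087, 0, 0, 0, 255], [0.004, 0, 0.087, 0, 0, 0, 255]]], grip_force=40)

```text
time: 4.7
position: [0.45, 0.203, 0.0338]
orientation: [[0.002, 1.0, 0.001], [1.0, -0.002, 0.001], [0.001, 0.001, -1.0]]
ft_force: [0.5, -0.2, 0.8]
gripper_width: 0.0289
finger_force: 39.6
```

```bash
python3 -c "
from h import *
go(.45,.2035,.036)"
```

```text
t 4.7 pos [0.45   0.203  0.0338] q7 -0.41 F [ 0.55 -0.2   0.77] w 0.0289 ff 39.57910716533661
go [ 0.0018  0.     -0.0074] [ 0.0003 -0.0002 -0.0007]
```

>>> move_arm(moves=[[[0, 0, 0.007, 0, 0, 0, 255], [0, 0, 0.014, 0, 0, 0, 255], [0, 0, 0.022, 0, 0, 0, 255], [0, 0, 0.022, 0, 0, 0, 255], [0, 0, 0.022, 0, 0, 0, 255], [0, 0, 0.022, 0, 0, 0, 255], [0, 0, 0.022, 0, 0, 0, 255], [0, 0, 0.022, 0, 0, 0, 255]]])

```text
time: 5.5
position: [0.45, 0.2029, 0.027]
orientation: [[0.002, 1.0, 0.001], [1.0, -0.002, 0.0], [0.0, 0.001, -1.0]]
ft_force: [2.1, 0.4, 4.3]
gripper_width: 0.0294
finger_force: 39.9
```

```bash
python3 -c "
from h import *
go(.45,.2035,.12)"
```

```text
t 5.5 pos [0.45   0.2029 0.027 ] q7 -0.4 F [2.07 0.38 4.31] w 0.0294 ff 39.901551604270935
go [ 0.002   0.0004 -0.3101] [ 0.0003 -0.0001 -0.0007]
```

>>> move_arm(moves=[[[0, 0, -0.06, 0, 0, 0, 255], [0, 0, -0.16, 0, 0, 0, 255], [0.02, 0.05, -0.24, 0, 0, 0, 255], [0.05, 0.18, -0.25, 0, 0, 0, 255], [0.08, 0.31, -0.25, 0, 0, 0, 255], [0.11, 0.44, -0.25, 0, 0, 0, 255], [0.13, 0.56, -0.25, 0, 0, 0, 255], [0.14, 0.643, -0.25, 0, 0, 0, 255]]])

```text
time: 6.3
position: [0.643, 0.2447, 0.0997]
orientation: [[0.002, 1.0, -0.003], [1.0, -0.002, -0.001], [-0.001, -0.003, -1.0]]
ft_force: [0.7, -0.9, -1.1]
gripper_width: 0.0292
finger_force: 40.0
```

```bash
python3 -c "
from h import *
go(.643,.245,.032)"
```

```text
t 6.3 pos [0.643  0.2447 0.0997] q7 -0.27 F [ 0.67 -0.89 -1.06] w 0.0292 ff 39.988460540771484
go [0.0012 0.0007 0.2256] [-0.0009  0.0004 -0.0005]
```

>>> move_arm(moves=[[[0, 0, 0.08, 0, 0, 0, 255], [0, 0, 0.15, 0, 0, 0, 255], [0, 0, 0.19, 0, 0, 0, 255], [0, 0, 0.21, 0, 0, 0, 255], [0, 0, 0.22, 0, 0, 0, 255], [0, 0, 0.226, 0, 0, 0, 255], [0, 0, 0.23, 0, 0, 0, 255], [0, 0, 0.23, 0, 0, 0, 255]]])

```text
time: 7.1
position: [0.6429, 0.2446, 0.0335]
orientation: [[0.002, 1.0, 0.001], [1.0, -0.002, 0.001], [0.001, 0.001, -1.0]]
ft_force: [0.1, 0.2, -0.1]
gripper_width: 0.0288
finger_force: 40.1
```

```bash
python3 -c "
from h import *
go(.643,.245,.0305)
p=camera('scene')
cv2.imwrite('pics/f.png',cv2.resize(p['pixels'][130:260,200:330],(600,600)))"
```

```text
t 7.1 pos [0.6429 0.2446 0.0335] q7 -0.25 F [ 0.07  0.22 -0.12] w 0.0288 ff 40.07121205329895
go [0.0012 0.0003 0.0101] [ 0.0003 -0.0002 -0.0006]
```

View pics/f.png

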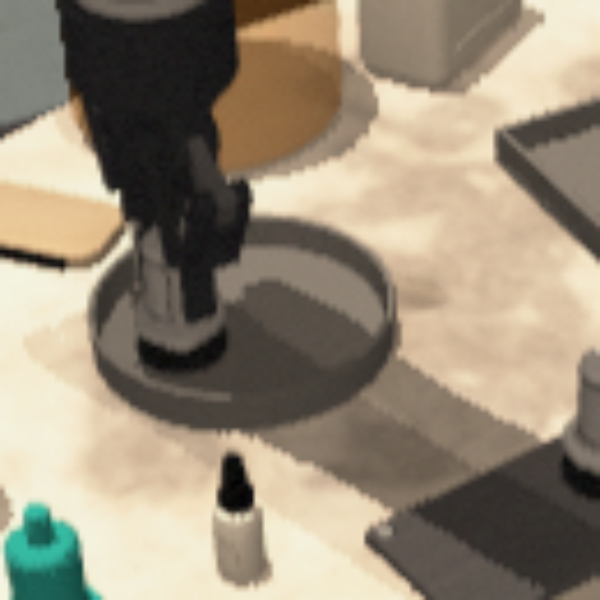

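The head is held upright inside the round tray, with its foot just above the floor at crop (180,350). I'll lower the last 3.5 mm, release and rise.

>>> move_arm(moves=[[[0, 0, 0.006, 0, 0, 0, 255], [0, 0, 0.012, 0, 0, 0, 255], [0, 0, 0.012, 0, 0, 0, 255], [0, 0, 0.012, 0, 0, 0, 255], [0, 0, 0.012, 0, 0, 0, 130], [0, 0, 0.012, 0, 0, 0, 90], [0, 0, 0.012, 0, 0, 0, 90], [0, 0, 0.012, 0, 0, 0, 90]]])

```text
time: 7.95
position: [0.6425, 0.2444, 0.0291]
orientation: [[0.002, 1.0, -0.0], [1.0, -0.002, 0.0], [0.0, -0.0, -1.0]]
ft_force: [0.3, 0.0, -0.0]
gripper_width: 0.0554
finger_force: 0.0
```

```bash
python3 -c "
from h import *
go(.643,.2445,.14);go(.4535,.1245,.14)"
```

```text
t 7.95 pos [0.6425 0.2444 0.0291] q7 -0.25 F [ 0.34  0.03 -0.04] w 0.0554 ff 0.0
go [ 3.000e-04  1.700e-03 -3.698e-01] [-0.     -0.     -0.0007]
t 7.95 pos [0.6425 0.2444 0.0291] q7 -0.25 F [ 0.34  0.03 -0.04] w 0.0554 ff 0.0
go [-0.401  -0.6291 -0.3697] [-0.     -0.     -0.0007]
```

>>> move_arm(moves=[[[0, 0, -0.08, 0, 0, 0, 90], [0, 0, -0.22, 0, 0, 0, 90], [0, 0, -0.37, 0, 0, 0, 90], [-0.07, -0.11, -0.37, 0, 0, 0, 60], [-0.16, -0.25, -0.37, 0, 0, 0, 0], [-0.25, -0.39, -0.37, 0, 0, 0, 0], [-0.34, -0.53, -0.37, 0, 0, 0, 0], [-0.401, -0.629, -0.37, 0, 0, 0, 0]]])

```text
time: 8.75
position: [0.4509, 0.1226, 0.1397]
orientation: [[0.003, 1.0, -0.001], [1.0, -0.003, 0.0], [0.0, -0.001, -1.0]]
ft_force: [-0.6, 0.7, 0.7]
gripper_width: 0.085
finger_force: 0.0
```

```bash
python3 -c "
from h import *
go(.4535,.1245,.0338)
p=camera('scene')
cv2.imwrite('pics/g.png',cv2.resize(p['pixels'][130:260,200:400],(800,520)))"
```

```text
t 8.75 pos [0.4509 0.1226 0.1397] q7 -0.33 F [-0.61  0.73  0.69] w 0.085 ff 0.0
go [0.0064 0.0091 0.353 ] [-0.0004 -0.     -0.0009]
```

View pics/g.png

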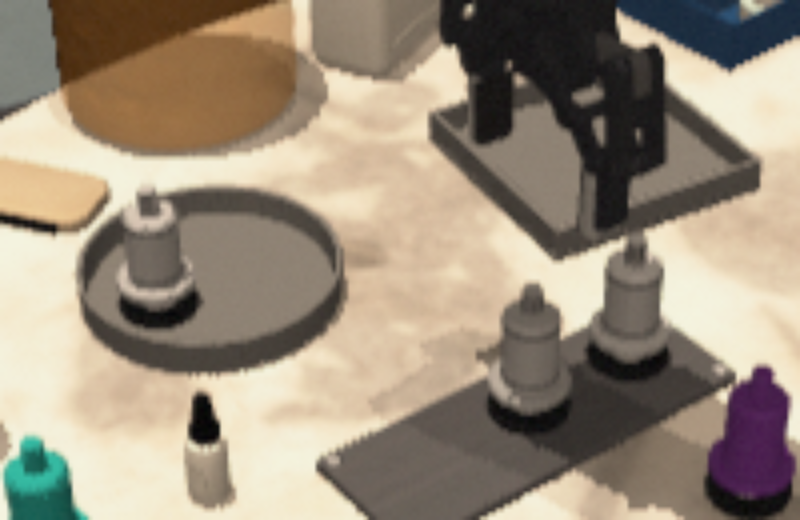

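Head A stands upright in the round tray at crop (155,260), and B and C are undisturbed on the plate. Descending on B.

>>> move_arm(moves=[[[0.005, 0.005, 0.03, 0, 0, 0, 0], [0.005, 0.005, 0.15, 0, 0, 0, 0], [0.005, 0.005, 0.28, 0, 0, 0, 0], [0.005, 0.005, 0.353, 0, 0, 0, 60], [0.005, 0.005, 0.353, 0, 0, 0, 120], [0.005, 0.005, 0.353, 0, 0, 0, 255], [0.005, 0.005, 0.353, 0, 0, 0, 255], [0.005, 0.005, 0.353, 0, 0, 0, 255]]])

```text
time: 9.6
position: [0.4566, 0.1266, 0.0357]
orientation: [[0.002, 1.0, 0.003], [1.0, -0.002, 0.001], [0.001, 0.003, -1.0]]
ft_force: [1.0, 0.9, -0.3]
gripper_width: 0.0293
finger_force: 39.6
```

>>> move_arm(moves=[[[0, 0, 0, 0, 0, 0, 255], [0, 0, 0, 0, 0, 0, 255], [0, 0, 0.007, 0, 0, 0, 255], [0, 0, 0.014, 0, 0, 0, 255], [0, 0, 0.022, 0, 0, 0, 255], [0, 0, 0.022, 0, 0, 0, 255], [0, 0, 0.022, 0, 0, 0, 255], [0, 0, 0.022, 0, 0, 0, 255]]])

```text
time: 10.4
position: [0.4565, 0.1266, 0.029]
orientation: [[0.002, 1.0, 0.003], [1.0, -0.002, 0.001], [0.001, 0.003, -1.0]]
ft_force: [-0.2, -0.3, 9.8]
gripper_width: 0.0291
finger_force: 40.6
```

```bash
python3 -c "
from h import *
go(.643,.175,.1);go(.629,-.009,.1);go(.629,-.079,.1)"
```

```text
t 10.4 pos [0.4565 0.1266 0.029 ] q7 -0.25 F [-0.22 -0.32  9.82] w 0.0291 ff 40.647942423820496
go [ 0.1631  0.6218 -0.2349] [ 0.0008 -0.0005 -0.0007]
t 10.4 pos [0.4565 0.1266 0.029 ] q7 -0.25 F [-0.22 -0.32  9.82] w 0.0291 ff 40.647942423820496
go [-0.4503  0.5764 -0.2359] [ 0.0008 -0.0005 -0.0007]
t 10.4 pos [0.4565 0.1266 0.029 ] q7 -0.25 F [-0.22 -0.32  9.82] w 0.0291 ff 40.647942423820496
go [-0.6836  0.5769 -0.2362] [ 0.0008 -0.0005 -0.0007]
```

B is stiff (9.8 N at 6.7 mm), so it goes to the square tray.

>>> move_arm(moves=[[[0, 0, -0.06, 0, 0, 0, 255], [0, 0, -0.16, 0, 0, 0, 255], [0, 0.05, -0.235, 0, 0, 0, 255], [0, 0.18, -0.235, 0, 0, 0, 255], [0, 0.31, -0.235, 0, 0, 0, 255], [-0.07, 0.42, -0.235, 0, 0, 0, 255], [-0.18, 0.5, -0.235, 0, 0, 0, 255], [-0.3, 0.55, -0.235, 0, 0, 0, 255]]])

```text
time: 11.2
position: [0.6205, 0.0356, 0.0967]
orientation: [[-0.0, 1.0, -0.002], [1.0, 0.0, -0.001], [-0.001, -0.002, -1.0]]
ft_force: [0.9, 0.1, -1.5]
gripper_width: 0.0288
finger_force: 40.0
```

>>> move_arm(moves=[[[-0.13, 0.02, 0, 0, 0, 0, 255], [-0.25, 0.026, 0, 0, 0, 0, 255], [-0.34, 0.026, 0, 0, 0, 0, 255], [-0.384, 0.026, 0, 0, 0, 0, 255], [-0.384, 0.026, 0.06, 0, 0, 0, 255], [-0.384, 0.026, 0.12, 0, 0, 0, 255], [-0.384, 0.026, 0.17, 0, 0, 0, 255], [-0.384, 0.026, 0.2, 0, 0, 0, 255]]])

```text
time: 12.0
position: [0.6263, -0.0781, 0.036]
orientation: [[0.001, 1.0, -0.003], [1.0, -0.001, 0.001], [0.001, -0.003, -1.0]]
ft_force: [0.7, -0.3, -0.5]
gripper_width: 0.0291
finger_force: 40.0
```

```bash
python3 -c "
from h import *
go(.629,-.079,.0315)
p=camera('scene')
cv2.imwrite('pics/i.png',cv2.resize(p['pixels'][110:240,280:440],(640,520)))"
```

```text
t 12.0 pos [ 0.6263 -0.0781  0.036 ] q7 0.28 F [ 0.72 -0.26 -0.47] w 0.0291 ff 40.01816689968109
go [-0.0029  0.0091  0.015 ] [-0.001  -0.0003 -0.0002]
```

View pics/i.png

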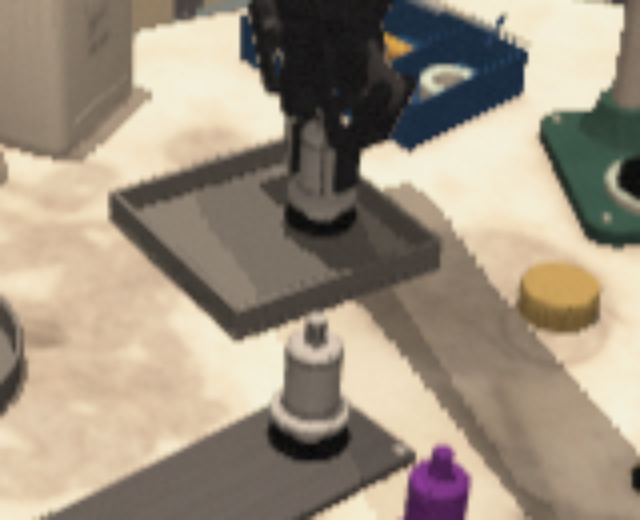

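B is held upright inside the square tray at crop (320,215). I'll lower 4.5 mm and release.

>>> move_arm(moves=[[[0, 0, 0.008, 0, 0, 0, 255], [0, 0, 0.015, 0, 0, 0, 255], [0, 0, 0.015, 0, 0, 0, 255], [0, 0, 0.015, 0, 0, 0, 255], [0, 0, 0.015, 0, 0, 0, 130], [0, 0, 0.015, 0, 0, 0, 90], [0, 0, 0.015, 0, 0, 0, 90], [0, 0, 0.015, 0, 0, 0, 90]]])

```text
time: 12.85
position: [0.6276, -0.0795, 0.0339]
orientation: [[0.002, 1.0, 0.0], [1.0, -0.002, 0.0], [0.0, 0.0, -1.0]]
ft_force: [-0.8, 0.4, -0.7]
gripper_width: 0.0554
finger_force: 0.0
```

```bash
python3 -c "
from h import *
go(.4585,.0557,.14)"
```

```text
t 12.85 pos [ 0.6276 -0.0795  0.0339] q7 0.29 F [-0.78  0.4  -0.68] w 0.0554 ff 0.0
go [ 0.4497 -0.5646 -0.354 ] [ 0.0001 -0.     -0.0007]
```

>>> move_arm(moves=[[[0, 0, -0.08, 0, 0, 0, 90], [0, 0, -0.22, 0, 0, 0, 90], [0, 0, -0.354, 0, 0, 0, 90], [0.08, -0.1, -0.354, 0, 0, 0, 60], [0.18, -0.22, -0.354, 0, 0, 0, 0], [0.28, -0.35, -0.354, 0, 0, 0, 0], [0.38, -0.48, -0.354, 0, 0, 0, 0], [0.45, -0.565, -0.354, 0, 0, 0, 0]]])

```text
time: 13.65
position: [0.4555, 0.0577, 0.1397]
orientation: [[0.0, 1.0, -0.001], [1.0, -0.0, 0.001], [0.001, -0.001, -1.0]]
ft_force: [1.1, 1.6, -0.0]
gripper_width: 0.0854
finger_force: 0.0
```

>>> move_arm(moves=[[[0, 0, 0, 0, 0, 0, 0], [0, 0, 0, 0, 0, 0, 0], [0, 0, 0, 0, 0, 0, 0], [0, 0, 0, 0, 0, 0, 0], [0, 0, 0, 0, 0, 0, 0], [0, 0, 0, 0, 0, 0, 0], [0, 0, 0, 0, 0, 0, 0], [0, 0, 0, 0, 0, 0, 0]]])

```text
time: 14.45
position: [0.4583, 0.0556, 0.1397]
orientation: [[0.002, 1.0, -0.0], [1.0, -0.002, -0.0], [-0.0, -0.0, -1.0]]
ft_force: [0.6, 0.6, -0.4]
gripper_width: 0.0854
finger_force: 0.0
```

```bash
python3 -c "
from h import *
go(.4585,.0557,.0345)
p=camera('scene')
cv2.imwrite('pics/j.png',cv2.resize(p['pixels'][110:240,280:440],(640,520)))"
```

```text
t 14.45 pos [0.4583 0.0556 0.1397] q7 -0.19 F [ 0.58  0.57 -0.39] w 0.0854 ff 0.0
go [2.000e-04 7.000e-04 3.508e-01] [-0.      0.     -0.0007]
```

View pics/j.png

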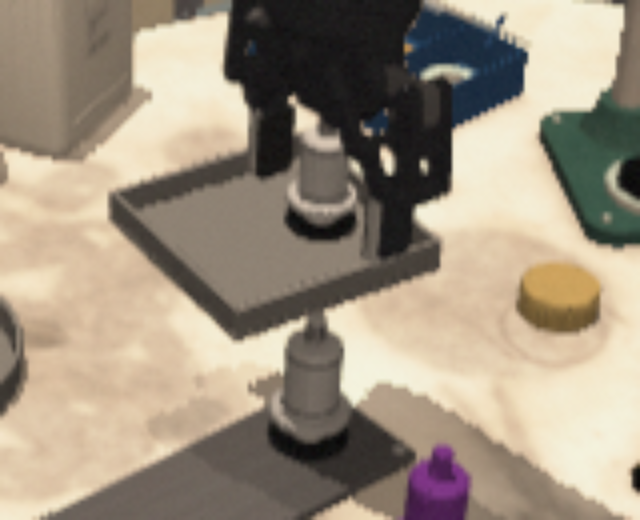

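B stands upright in the square tray at crop (322,195), and the gripper is over C. Next I'll grasp C and press it.

>>> move_arm(moves=[[[0, 0, 0.03, 0, 0, 0, 0], [0, 0, 0.15, 0, 0, 0, 0], [0, 0, 0.28, 0, 0, 0, 0], [0, 0, 0.351, 0, 0, 0, 60], [0, 0, 0.351, 0, 0, 0, 120], [0, 0, 0.351, 0, 0, 0, 255], [0, 0, 0.351, 0, 0, 0, 255], [0, 0, 0.351, 0, 0, 0, 255]]])

```text
time: 15.3
position: [0.4596, 0.0561, 0.036]
orientation: [[0.002, 1.0, 0.003], [1.0, -0.002, 0.001], [0.001, 0.003, -1.0]]
ft_force: [-0.8, -0.7, 1.2]
gripper_width: 0.0291
finger_force: 39.9
```

>>> move_arm(moves=[[[0, 0, 0, 0, 0, 0, 255], [0, 0, 0, 0, 0, 0, 255], [0, 0, 0.007, 0, 0, 0, 255], [0, 0, 0.014, 0, 0, 0, 255], [0, 0, 0.022, 0, 0, 0, 255], [0, 0, 0.022, 0, 0, 0, 255], [0, 0, 0.022, 0, 0, 0, 255], [0, 0, 0.022, 0, 0, 0, 255]]])

```text
time: 16.1
position: [0.4589, 0.0559, 0.0282]
orientation: [[0.002, 1.0, 0.001], [1.0, -0.002, 0.0], [0.0, 0.001, -1.0]]
ft_force: [3.3, 0.0, 4.2]
gripper_width: 0.0292
finger_force: 40.2
```

```bash
python3 -c "
from h import *
go(.643,.175,.1);go(.628,-.009,.1)"
```

```text
t 16.1 pos [0.4589 0.0559 0.0282] q7 -0.11 F [3.33 0.01 4.23] w 0.0292 ff 40.174663066864014
go [ 0.3982  0.6133 -0.2384] [ 0.0004 -0.0001 -0.0007]
t 16.1 pos [0.4589 0.0559 0.0282] q7 -0.11 F [3.33 0.01 4.23] w 0.0292 ff 40.174663066864014
go [-0.2152  0.5646 -0.2387] [ 0.0004 -0.0001 -0.0007]
```

C is soft (4.2 N at about 7 mm), so it goes to the round tray beside A.

>>> move_arm(moves=[[[0, 0, -0.06, 0, 0, 0, 255], [0, 0, -0.16, 0, 0, 0, 255], [0.02, 0.04, -0.239, 0, 0, 0, 255], [0.08, 0.14, -0.239, 0, 0, 0, 255], [0.16, 0.26, -0.239, 0, 0, 0, 255], [0.24, 0.38, -0.239, 0, 0, 0, 255], [0.32, 0.5, -0.239, 0, 0, 0, 255], [0.38, 0.58, -0.239, 0, 0, 0, 255]]])

```text
time: 16.9
position: [0.6318, 0.1709, 0.0971]
orientation: [[0.001, 1.0, -0.005], [1.0, -0.001, -0.001], [-0.001, -0.005, -1.0]]
ft_force: [-0.5, -0.7, -1.1]
gripper_width: 0.0296
finger_force: 40.0
```

>>> move_arm(moves=[[[0.018, 0.033, 0, 0, 0, 0, 255], [0.018, 0.033, 0, 0, 0, 0, 255], [0.018, 0.033, 0.06, 0, 0, 0, 255], [0.018, 0.033, 0.12, 0, 0, 0, 255], [0.018, 0.033, 0.17, 0, 0, 0, 255], [0.018, 0.033, 0.2, 0, 0, 0, 255], [0.018, 0.033, 0.21, 0, 0, 0, 255], [0.018, 0.033, 0.21, 0, 0, 0, 255]]])

```text
time: 17.7
position: [0.642, 0.1746, 0.0364]
orientation: [[0.002, 1.0, -0.001], [1.0, -0.002, -0.0], [-0.0, -0.001, -1.0]]
ft_force: [-0.6, 0.0, -1.8]
gripper_width: 0.0292
finger_force: 40.0
```

```bash
python3 -c "
from h import *
go(.643,.175,.0305)"
```

```text
t 17.7 pos [0.642  0.1746 0.0364] q7 -0.14 F [-0.61  0.03 -1.82] w 0.0292 ff 39.99788224697113
go [0.0014 0.0034 0.0196] [-0.0002  0.0001 -0.0007]
```

>>> move_arm(moves=[[[0, 0, 0.009, 0, 0, 0, 255], [0, 0, 0.018, 0, 0, 0, 255], [0, 0, 0.018, 0, 0, 0, 255], [0, 0, 0.018, 0, 0, 0, 255], [0, 0, 0.018, 0, 0, 0, 130], [0, 0, 0.018, 0, 0, 0, 90], [0, 0, 0.018, 0, 0, 0, 90], [0, 0, 0.018, 0, 0, 0, 90]]])

```text
time: 18.5
position: [0.6423, 0.1748, 0.0312]
orientation: [[0.002, 1.0, -0.0], [1.0, -0.002, -0.0], [-0.0, -0.0, -1.0]]
ft_force: [0.4, 0.7, -0.6]
gripper_width: 0.0557
finger_force: 0.0
```

>>> move_arm(moves=[[[0, 0, -0.08, 0, 0, 0, 90], [0, 0, -0.22, 0, 0, 0, 90], [0, 0, -0.38, 0, 0, 0, 90], [0, 0, -0.5, 0, 0, 0, 90], [0, -0.1, -0.55, 0, 0, 0, 90], [0, -0.25, -0.55, 0, 0, 0, 90], [0, -0.35, -0.55, 0, 0, 0, 90], [0, -0.35, -0.55, 0, 0, 0, 90]]])

```text
time: 19.3
position: [0.5338, 0.1758, 0.1964]
orientation: [[-0.0, 1.0, -0.002], [1.0, 0.0, 0.002], [0.002, -0.002, -1.0]]
ft_force: [0.7, -0.0, -0.4]
gripper_width: 0.0553
finger_force: 0.0
```

```bash
python3 -c "
from h import *
go(.643,.175,.0305)
p=camera('scene')
cv2.imwrite('pics/k.png',cv2.resize(p['pixels'][110:260,160:440],(784,420)))"
```

```text
t 19.3 pos [0.5338 0.1758 0.1964] q7 -0.3 F [ 0.72 -0.04 -0.42] w 0.0553 ff 0.0
go [-0.0039  0.3654  0.552 ] [-0.0008 -0.0006  0.0001]
```

View pics/k.png

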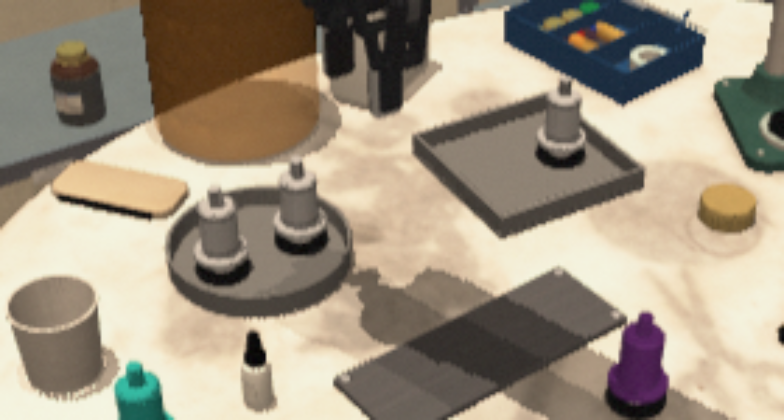

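The picture shows the two soft heads upright in the round tray at crop (218,235) and (298,210), and the stiff one upright in the square tray at (562,130). The gripper is clear, so I'm handing in.

```bash
python3 -c "
from h import *
print(job.sign_off())"
```

```text
the job is handed in; nothing more can be done
None
```

The job is handed in at about 19 s: heads A (4.3 N) and C (4.2 N) felt soft and stand in the round tray, and head B (9.8 N) felt stiff and stands in the square tray; sign-off returned no verdict.

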